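Set the pressure knob and slide its lock home

ROBOT

A 7-joint arm with a two-finger parallel gripper is mounted at the origin on a cart in front of the work surface, level with it; the furniture and walls round the work are solid. World frame = base frame: x ahead of the robot, y to its left, z up, the work surface at z = 0. Lengths are in m, angles in rad, forces in N, time in s.
With the tool pointing down it reaches from about 0.4 to 0.85 m from the base axis. Payload 10.4 kg.
Tool frame: the origin (TCP) lies at the very end of the fingers, on their centre line; the grasp point (between the pads) lies 19 mm behind it; z points along the fingers, y is the line along which they close (so a half turn about z gives the same grasp; the last joint's range is limited). The gripper opens to 87 mm and grips with 3 to 60 N. Pads are 19 mm wide; open, the fingers measure 117 mm over their backs; the gripper's body (75 mm by 190 mm) begins 51 mm behind the grasp point.
Start: joints at [-1.351, 0.332, -0.065, 1.46, 0.022, 1.35, -0.088], TCP at [0.15, 0.607, 0.223] pointing down, gripper open.
Joint ranges: [-2.6, 2.6], [-0.5, 2.12], [-1.47, 1.34], [0.16, 2.42], [-1.27, 4.41], [0.06, 2.06], [-2.6, 2.6]. Speed limits (rad/s): [2.22, 2.22, 2.79, 2.79, 3.14, 3.14, 3.14].

INTERFACE

Orientations are given as a unit quaternion [x, y, z, w].
In Python, from bench import read_state, cams, workorder gives the robot as it stands.
- The arm moves only by the shell command python3 -m crank 'ROWS' [FORCE]. ROWS is text: rows parted by semicolons, each of 5 numbers parted by spaces: the shift along the tool's x, y, z scaled (see below), then the turn about the tool's z scaled (see below), then the opening, from -1 (shut) to 1 (fully open). In form: dx dy dz yaw jaw; .... A call has 1 to 10 rows; each row shifts and turns the commanded pose from where the row before left it, along the tool's axes as they then stand; what a row does not reach is not made up. The controller multiplies each number of a shift by 200 mm and each number of a turn by 90 degrees. A row lasts 1/10 s, in which the tool goes at most 50 mm and 8.59 degrees, less where a joint would pass 70% of its speed; a pose out of reach is approached as far as the arm can. A call with a number of a shift or a turn outside -1 to 1 is refused whole. A call with a gripper value outside its range is refused whole. The fingers move at their own pace and stop on an object; FORCE is the grip in N (left out, the last holds). Time passes only in rows, so rows that do not move let the fingers close. It gives the time, the measured TCP pose, the force, the opening and the grip force at its end, in the units of the state.
- read_state(): the state, without advancing time (a new reading comes with each control period).
- cams.camera(name): name is "side" or "top" or "wrist"; returns a dict with "img" (384x512x3 uint8, blue, green, red), "K" (3x3 intrinsics, pixels), "xyz" and "attitude" of the camera in the world; the wrist camera has in their place "mount" (4x4, takes a point from camera to tool coordinates, whose origin is the TCP and whose axes are the flange's). Camera axes: x right, y down, z forward; pixel columns grow to the right and rows downward; lengths in m; the calibration is good to about 2 mm. A picture is of the moment at which its call begins: read the wrist's pose just before it. There is no depth.
- workorder.close_job(): hands the job in; it is judged then, once.
The state is a dict: "time": time; "joint_positions": joint angles; "joint_vel": joint speeds; "joint_torque": joint torques, N m; "ee_pos": TCP position; "eef_rot": TCP orientation; "ft_force": force on the tool from outside, world axes, zero at the start; "torque": the same for the moment, N m; "width": finger opening in m; "grip_force": force on a finger pad.
Only numpy, scipy, OpenCV 4.12 (cv2) and the standard library are available. Lean on these libraries where they do the work, as an engineer would, in place of code of your own. Each camera call takes 0.05 s, during which the arm holds its last target. There are 200 camera calls.

TASK

Turn the black pressure knob on the regulator panel clockwise until its orange pointer is at the green mark. Then take the red lock fork out of its blue park dock and slide it, tines first, under the panel's grey portal and over the knob, fully home with both tines against the two steel stop pins, and leave it lying there. Do not knock over the reagent bottle or the beaker.

Things in the scene. Friction and masses are not known exactly. Their poses are not given: they have to be found in the camera images.
- regulator: Aluminium regulator panel fixed on the bench, deck 110 mm wide (y) from x = -180 to +85 mm, top at z = 30 mm. Origin on the bench below the knob's axis; z up; +x is the way the lock slides home and where the green mark lies as seen from the knob.
- portal (a point): Centre of the grey portal's opening at deck height (30 mm over the bench), at x = -80 mm of the panel; axes as the panel's. The portal covers x = -100 to -60 mm of the panel: opening 50 mm wide, 23 mm high; roof top 31 mm over the deck, 78 mm wide. Cheeks 18 mm high flare the mouth to 60 mm at x = -119 mm.
- green_mark (a point): Green mark, a stripe 24 x 10 mm on the deck, centre 47 mm from the knob's axis. On either side of it stand the two steel stop pins: 10 mm diameter, 18 mm high, at x = +39, y = +-18 mm of the panel.
- pressure_knob (a joint): Angle of the pressure knob (rad), growing as the knob turns clockwise seen from above; range 0 to 2.4. At 1.6 the orange pointer is at the green mark and the bar lies along the panel's x axis.
- knob_grip (a point): Grip point on the axis of the pressure knob, 62 mm above the bench, turning with the knob; x points along the bar to the end with the orange pointer. The knob is an upright black bar 56 mm long (x), 12 mm wide (y), from 1 to 45 mm above the deck (top 75 mm above the bench); grip it across its width.
- lock_slide: Loose red lock fork, 180 x 46 x 18 mm, 120 g, lying flat. Origin: centre of its underside; +x towards the tines. Solid plate 46 mm wide from x = -90 (tail) to +22 mm, then two tines with a 26 mm gap for the knob's bar. It balances at x = -15 mm. Fully home its origin is at x = -56, y = 0, z = +30 mm of the panel.
- lock_tail (a point): Middle of the lock's tail end, at half its height (lock x = -90 mm). In the dock the tail is covered to about lock x = -37 mm, so only the front can be gripped there. Home, only the tail (lock x = -44 to -90 mm, black ribs) is behind the portal: it must be gripped again there, or pushed, to get home.
- lock_tips (a point): Point midway between the tips of the lock's two tines, at half height (lock x = +90 mm). Each tine is 10 mm wide, 68 mm long, 18 mm high, with a round tip; their centres are 36 mm apart.
- lock_dock: Blue park dock fixed on the bench, a low bridge 78 mm wide and 29 mm high over the lock's tail, closed at the back. Origin on the bench below the bridge; +x points out of its mouth, at x = +27 mm; opening 50 mm wide, 21 mm high. Draw the lock out along +x at least 55 mm before lifting.
- reagent_bottle: Bystander: brown reagent bottle with a blue cap, 56 mm diameter, 112 mm high, standing loose; origin at the centre of its underside.
- beaker_50: Bystander: small glass beaker, 45 mm diameter, 56 mm high, standing loose; origin at the centre of its underside.

How it is judged:
On the way, in this order (a step that is already met when the one before it is completed fails the run):
1. the knob is set: its pointer within 0.2 rad of the green mark (value of joint pressure_knob between 1.4 and 1.8 rad), for 0.2 s.
2. then the lock is slid home over the knob (x of lock_slide in the frame of regulator between -0.067 and -0.045 m and y of lock_slide in the frame of regulator between -0.008 and 0.008 m and z of lock_slide in the frame of regulator between 0.026 and 0.035 m and angle between the x axis of lock_slide and the x axis of regulator, either way round below 0.15 rad), for 0.2 s.
At the end, for the whole second after the job is handed in: Knob pointer within 0.2 rad of the green mark; lock fork at rest flat on the deck under the portal, over the knob, its origin at x -67 to -45 mm (tines within 11 mm of the pins), within 8 mm of the centre line and 0.15 rad of the panel's x axis; reagent bottle and beaker upright (all of step 1 and all of step 2 and angle between each of reagent_bottle, beaker_50's own z axis and vertical below 0.2 rad and linear speed of lock_slide below 0.02 m/s); the robot touches nothing.
It fails at once if the reagent bottle or the beaker is knocked over (tilted by more than 0.5 rad) (angle between any of reagent_bottle, beaker_50's own z axis and vertical above 0.5 rad).
It also fails if it takes over 64 s, if anything falls off the work surface, if the arm or the gripper's body presses on something with over 40 N, if the wrist force passes 120 N, or if a joint passes its speed limit or range.

## Working session

There is one attempt and no reset: what is moved stays moved. The work goes in short steps, Python scripts to look and compute and a shell command to move; the robot and the scene stay as the last step left them, time stands still between calls to the robot, and variables do not carry over. Pictures are saved under pics/ and viewed, at most 10 in all, crops included, and the job is handed in when it is done.

```bash
ls; mkdir -p pics; python3 - <<'E'
from bench import read_state, cams
import cv2,json,numpy as np,pickle
s=read_state(); print({k:np.round(v,3).tolist() for k,v in s.items()})
d={}
for n in ("top","side"):
    c=cams.camera(n); d[n]=c; cv2.imwrite(f"pics/{n}0.png",c["img"]); print(n,c["K"],c["xyz"],c["attitude"])
pickle.dump(d,open("c0.pkl","wb"))
E
```

```text
pics
{'time': 0.0, 'joint_positions': [-1.351, 0.333, -0.065, 1.461, 0.022, 1.35, -0.089], 'joint_vel': [-0.001, -0.001, 0.001, -0.001, -0.001, 0.0, -0.0], 'joint_torque': [-0.0, -62.328, 0.024, -38.989, -0.061, 0.04, 0.0], 'ee_pos': [0.15, 0.606, 0.222], 'eef_rot': [0.121, 0.993, -0.001, -0.0], 'ft_force': [-0.015, -0.053, 0.304], 'torque': [0.005, -0.012, 0.003], 'grip_force': 0.0, 'width': 0.087}
top [[448.82628947   0.         253.26168487]
 [  0.         448.82628947 186.47987709]
 [  0.           0.           1.        ]] [0.34057103 0.04682552 1.22855495] [-0.69828091  0.70891465 -0.07138208  0.06890858]
side [[361.26912336   0.         258.37081244]
 [  0.         361.26912336 191.37098225]
 [  0.           0.           1.        ]] [0.76313221 0.71385814 0.91350584] [ 0.14468023  0.92760827 -0.34009825 -0.05425597]
```

View pics/top0.png

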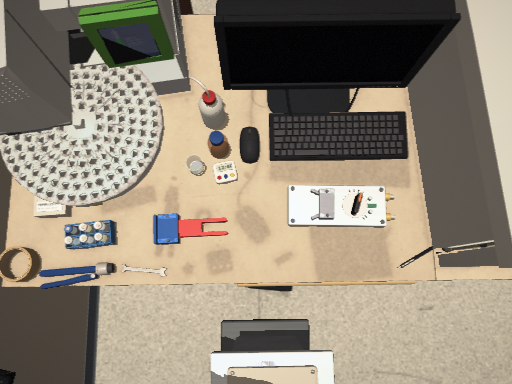

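View pics/side0.png

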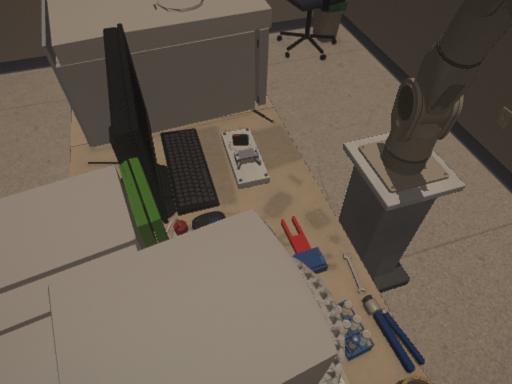

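The top view shows the panel at about (337,206) with the knob at (356,203), the green mark at (372,205), and the portal at (325,205). The dock is at (167,229), with the lock's tines pointing right to (228,219/233). The bottle is at (217,140) and the beaker at (196,165).

```bash
cat > h.py <<'E'
import numpy as np, cv2
from scipy.spatial.transform import Rotation as R
def cam(c, s=None):
    if "mount" in c:
        T=np.eye(4); T[:3,:3]=R.from_quat(s["eef_rot"]).as_matrix(); T[:3,3]=s["ee_pos"]
        M=T@np.array(c["mount"]); return np.array(c["K"]),M[:3,:3],M[:3,3]
    return np.array(c["K"]),R.from_quat(c["attitude"]).as_matrix(),np.array(c["xyz"])
def ray(C,uv,z):
    K,Rm,t=C; uv=np.atleast_2d(uv).astype(float)
    d=(Rm@np.linalg.inv(K)@np.c_[uv,np.ones(len(uv))].T).T
    return t+d*((z-t[2])/d[:,2])[:,None]
def proj(C,P):
    K,Rm,t=C; q=(np.atleast_2d(P)-t)@Rm@K.T; return q[:,:2]/q[:,2:]
def blobs(m,amin=20):
    cs,_=cv2.findContours(m.astype(np.uint8),cv2.RETR_EXTERNAL,cv2.CHAIN_APPROX_NONE)
    return sorted([c[:,0,:] for c in cs if cv2.contourArea(c)>=amin],key=lambda c:-cv2.contourArea(c))
def hsv(im): return [a.astype(int) for a in cv2.split(cv2.cvtColor(im,cv2.COLOR_BGR2HSV))]
E
python3 - <<'E'
from h import *; import pickle
d=pickle.load(open("c0.pkl","rb")); c=d["top"]; C=cam(c); im=c["img"]
print("axes",C[1].round(2).tolist(), "base px",proj(C,[[0,0,0],[.15,.607,.22]]).round())
H,S,V=hsv(im); np.set_printoptions(precision=4,suppress=True)
def rep(n,m,z,amin=8,box=None):
    if box: k=np.zeros_like(m); k[box[1]:box[3],box[0]:box[2]]=1; m=m&k
    for b in blobs(m,amin)[:3]:
        r=cv2.minAreaRect(b.astype(np.float32)); print(n,"px",np.round(r[0]),"ctr",ray(C,r[0],z)[0,:2],"corners",ray(C,cv2.boxPoints(r),z)[:,:2].tolist())
red=((H<8)|(H>172))&(S>150)&(V>80)
rep("lock",red,.018,40,(140,200,240,260))
rep("dock",(H>100)&(H<125)&(S>120),.029,100,(140,200,240,260))
rep("green",(H>40)&(H<95)&(S>60),.03,4,(360,190,385,225))
rep("orange",(H>3)&(H<22)&(S>140),.075,2,(335,185,385,225))
rep("knobblk",(V<45),.075,10,(340,185,372,225))
rep("panel",(V>160)&(S<40),.03,500,(270,170,400,240))
rep("bottlecap",(H>100)&(H<130)&(S>100),.112,8,(205,125,235,160))
print("beaker",ray(C,(196,165),.03),"bottle base",ray(C,(217,150),.0))
big=cv2.resize(im[175:255,140:410],None,fx=2.9,fy=2.9,interpolation=cv2.INTER_CUBIC); cv2.imwrite("pics/crop.png",big)
E
```

```text
axes [[-0.02, -0.98, 0.2], [-1.0, 0.01, -0.0], [0.0, -0.2, -0.98]] base px [[273. 414.]
 [-11. 373.]]
lock px [202. 227.] ctr [0.4747 0.181 ] corners [[0.49532516809696225, 0.24821929386457994], [0.4999766239894472, 0.11631580105977532], [0.4541231270916708, 0.11418895358814121], [0.44956498181761256, 0.2451172668541591]]
dock px [166. 228.] ctr [0.4709 0.2759] corners [[0.5105311647759266, 0.30906856692510853], [0.5095601149735842, 0.24449250612442508], [0.43185976353273564, 0.24311130507056475], [0.43282671182850285, 0.3068682926644471]]
green px [372. 205.] ctr [ 0.5261 -0.278 ] corners [[0.5289553916383967, -0.2687546847372688], [0.5286714772468157, -0.28769228414708664], [0.5232072582047286, -0.2873155181152399], [0.523491091354661, -0.2683947878638079]]
orange px [360. 197.] ctr [ 0.5407 -0.2361] corners [[0.5303345658631803, -0.23051940036818697], [0.5521879394722982, -0.23546926681640912], [0.5510152108545022, -0.2417664432300381], [0.5291698822650588, -0.23679415215712868]]
knobblk px [354. 204.] ctr [ 0.5213 -0.2204] corners [[0.4968357430747583, -0.21017158690270493], [0.5475877081702005, -0.21986703053513573], [0.5459405287226353, -0.23073660825618092], [0.49521432346838495, -0.22095013233553307]]
panel px [337. 205.] ctr [ 0.5276 -0.1848] corners [[0.4780618822723391, -0.04929823488573904], [0.585997705064692, -0.054114339212974726], [0.5780779434985778, -0.32261920049755954], [0.4702998848808888, -0.31312550956932245]]
bottlecap px [216. 138.] ctr [0.6951 0.1358] corners [[0.7143100758370671, 0.15145992471593756], [0.7138527819411719, 0.12024429768646777], [0.6759838325656209, 0.12030344077448019], [0.6764402923267152, 0.15131927537881687]]
beaker [[0.6445 0.1973 0.03  ]] bottle base [[0.6951 0.1419 0.    ]]
```

View pics/crop.png

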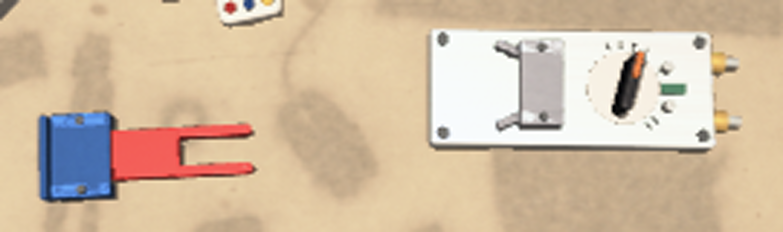

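The crop agrees with the given sizes: the deck measures 266 mm and the knob pointer is about 81° short of the mark. I'll move over the panel by way of a safe radius.

```bash
python3 -m crank '-0.22 -0.11 0 0 1;-0.22 -0.11 0 0 1;-0.22 -0.11 0 0 1;-0.22 -0.11 0 0 1;-0.22 -0.11 0 0 1;-0.22 -0.11 0 0 1;-0.22 -0.11 0 0 1;-0.22 -0.11 0 0 1'
python3 -m crank '-0.08 -0.21 0 0 1;-0.08 -0.21 0 0 1;-0.08 -0.21 0 0 1;-0.08 -0.21 0 0 1;-0.08 -0.21 0 0 1;-0.08 -0.21 0 0 1;-0.08 -0.21 0 0 1;-0.08 -0.21 0 0 1;-0.08 -0.21 0 0 1;-0.08 -0.21 0 0 1'
python3 -m crank '-0.08 -0.21 0 0 0;-0.08 -0.21 0 0 0;0 0 0 0 0;0 0 0 0 0;0 0 0 0 0'
python3 - <<'E'
from bench import read_state, cams
from h import *
import pickle
s=read_state(); c=cams.camera("wrist"); pickle.dump((s,c),open("w1.pkl","wb")); cv2.imwrite("pics/w1.png",c["img"])
print(s["time"],s["ee_pos"],s["eef_rot"],s["joint_positions"],s["width"]); print(c["mount"])
E
```

```text
time: 0.9
ee_pos: [0.4507, 0.3496, 0.2224]
eef_rot: [0.121, 0.993, -0.0, -0.0]
ft_force: [1.3, 0.1, -0.5]
width: 0.0867
grip_force: 0.0
time: 1.9
ee_pos: [0.5037, -0.0967, 0.2225]
eef_rot: [0.121, 0.993, 0.0, 0.0]
ft_force: [0.5, -0.1, -0.4]
width: 0.087
grip_force: 0.0
time: 2.4
ee_pos: [0.5149, -0.183, 0.2222]
eef_rot: [0.12, 0.993, 0.0, -0.0]
ft_force: [-0.1, 1.5, 0.2]
width: 0.0548
grip_force: 0.0
2.4 [ 0.51486005 -0.18296053  0.22218744] [ 1.20405233e-01  9.92724722e-01  3.07935320e-04 -3.34560422e-04] [-0.30431225  0.16924984  0.6347885   1.70112288 -0.10416927  1.3058927
  1.68046333] 0.054790437418137744
[[-1.23109327e-03 -9.59345822e-01 -2.82230540e-01  7.80424915e-02]
 [ 9.99999187e-01 -1.08695632e-03 -6.67274569e-04 -3.64241559e-04]
 [ 3.33374800e-04 -2.82231131e-01  9.59346380e-01 -1.62666764e-01]
 [ 0.00000000e+00  0.00000000e+00  0.00000000e+00  1.00000000e+00]]
```

View pics/w1.png

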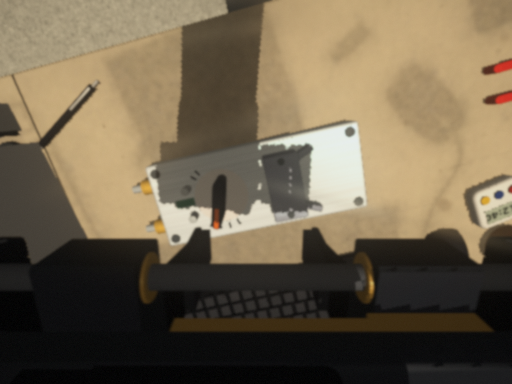

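The wrist view shows the deck corners at about (148,167), (356,122), (366,207) and (172,243). The knob's top runs from (219,178) to the orange end at (217,227), and the portal is at (287,182). I'll cross-check these against the top view.

```bash
python3 - <<'E'
from h import *; import pickle
s,c=pickle.load(open("w1.pkl","rb")); C=cam(c,s); np.set_printoptions(precision=4,suppress=True)
k=ray(C,[(219,178),(217,227)],.075)[:,:2]; print("knob",k,k.mean(0),np.degrees(np.arctan2(*(k[1]-k[0])[::-1])))
q=ray(C,[(148,167),(356,122),(366,207),(172,243)],.03)[:,:2]
print("deck",q); l=(q[1]+q[2])/2; r=(q[0]+q[3])/2; u=(r-l)/np.linalg.norm(r-l); print(np.linalg.norm(r-l),np.degrees(np.arctan2(u[1],u[0])),"origin",l+.18*u,(l+r)/2+.0475*u)
H,S,V=hsv(c["img"])
for n,m,z in(("green",(H>40)&(H<95)&(S>60),.03),("orange",(H>3)&(H<15)&(S>140)&(V>60),.075),("blk",(V<28),.075)):
    m=m.copy(); kk=np.zeros_like(m); kk[170:232,170:240]=1
    for b in blobs(m&kk,8)[:3]:
        rr=cv2.minAreaRect(b.astype(np.float32)); print(n,rr,ray(C,rr[0],z)[0,:2],ray(C,cv2.boxPoints(rr),z)[:,:2].tolist())
E
```

```text
knob [[ 0.497  -0.2206]
 [ 0.5515 -0.2385]] [ 0.5242 -0.2295] -18.23106271054218
deck [[ 0.4711 -0.3096]
 [ 0.4793 -0.0535]
 [ 0.5872 -0.0565]
 [ 0.5754 -0.3136]]
0.25680155701406426 -92.22321789944324 origin [ 0.5262 -0.2348] [ 0.5264 -0.2307]
orange ((216.0, 218.5), (19.0, 6.0), 90.0) [ 0.5413 -0.2367] [[0.5295629793551886, -0.236860324265721], [0.5311774064046842, -0.2303393316836737], [0.5531978381040801, -0.2366336556077014], [0.5515515017711853, -0.24328312238564886]]
```

```bash
python3 -m crank '-0.055 -0.11 0 0 -0.05;-0.055 -0.11 0 0 -0.05;0 0 0.2 0.01 -0.05;0 0 0.2 0 -0.05;0 0 0.2 0 -0.05;0 0 0.14 0 -0.05;0 0 0.1 0 -0.05;0 0 0.03 0 -0.05;0 0 0 0 -0.05'
python3 -m crank '0 0 0 0 -1;0 0 0 0 -1;0 0 0 0 -1;0 0 0 0 -1;0 0 0 0 -1;0 0 0 0 -1' 20
python3 -c "
from bench import read_state; print(read_state()['torque'])"
```

```text
time: 3.35
ee_pos: [0.5256, -0.2311, 0.0482]
eef_rot: [0.128, 0.992, 0.0, -0.001]
ft_force: [0.1, 0.7, 0.6]
width: 0.0418
grip_force: 0.0
time: 3.95
ee_pos: [0.5259, -0.2313, 0.0489]
eef_rot: [0.129, 0.992, 0.001, 0.0]
ft_force: [-1.0, 4.3, 6.0]
width: 0.0119
grip_force: 20.0
[ 0.95221342  0.35053082 -0.01134033]
```

```bash
python3 -m crank '0 0 0 0.06 -1;0 0 0 0.07 -1;0 0 0 0.07 -1;0 0 0 0.07 -1;0 0 0 0.07 -1;0 0 0 0.07 -1;0 0 0 0.07 -1' 30
python3 -m crank '0 0 0 0.07 -1;0 0 0 0.07 -1;0 0 0 0.07 -1;0 0 0 0.07 -1;0 0 0 0.06 -1;0 0 0 0.04 -1;0 0 0 0 -1;0 0 0 0 -1'
python3 -c "
from bench import read_state; import numpy as np
s=read_state();q=s['eef_rot']; print(s['torque'],s['joint_positions'],'tool x deg',2*np.degrees(np.arctan2(q[1],q[0])))"
```

```text
time: 4.65
ee_pos: [0.5268, -0.2301, 0.0489]
eef_rot: [0.486, 0.874, 0.001, -0.0]
ft_force: [2.0, 7.9, 4.5]
width: 0.0119
grip_force: 30.0
time: 5.45
ee_pos: [0.528, -0.2298, 0.049]
eef_rot: [0.72, 0.694, 0.002, 0.0]
ft_force: [6.1, 6.8, 1.8]
width: 0.0117
grip_force: 30.0
[ 1.55373411 -1.27182429 -0.03412883] [-0.37419904  0.52902696  0.89466309  1.81879753 -0.48253341  1.02521
  0.67632748] tool x deg 87.93260214848748
```

```bash
python3 -m crank '0 0 0 0 -0.3;0 0 0 0 -0.3;0 0 0 0 -0.3;0 0 -0.1 0 -0.3;0 0 -0.2 0 -0.3;0 0 -0.2 0 0.8;0 0 -0.2 0 0.8;0 0 -0.1 0 0.8'
python3 -m crank '0.23 -0.047 0 0 0.8;0.23 -0.047 0 0 0.8;0.23 -0.047 0 0 0.8;0.23 -0.047 0 0 0.8;0.23 -0.047 0 0 0.8;0.23 -0.047 0 0 0.8;0.23 -0.047 0 0 0.8;0 0 0 0 0.8;0 0 0 0 0.8'
python3 - <<'E'
from bench import read_state, cams
from h import *
import pickle
s=read_state(); c=cams.camera("wrist"); t=cams.camera("top");pickle.dump((s,c,t),open("w2.pkl","wb")); 
print(s["time"],s["ee_pos"],s["eef_rot"],s["width"])
a=c["img"]; b=cv2.resize(t["img"][160:250,270:410],(512,329),interpolation=cv2.INTER_CUBIC)
cv2.imwrite("pics/w2.png",cv2.resize(np.vstack([a[:260],b]),None,fx=1.0,fy=1.0))
E
```

```text
time: 6.25
ee_pos: [0.526, -0.2334, 0.2117]
eef_rot: [0.721, 0.693, 0.001, 0.001]
ft_force: [-0.0, 0.3, -0.5]
width: 0.0469
grip_force: 0.0
time: 7.15
ee_pos: [0.4721, 0.0924, 0.2084]
eef_rot: [0.72, 0.694, -0.0, 0.0]
ft_force: [0.2, -1.2, -0.3]
width: 0.0782
grip_force: 0.0
7.15 [0.47205051 0.09238224 0.20837431] [ 7.20029520e-01  6.93943393e-01 -2.24230630e-04  8.55449975e-05] 0.07815669681653988
```

View pics/w2.png

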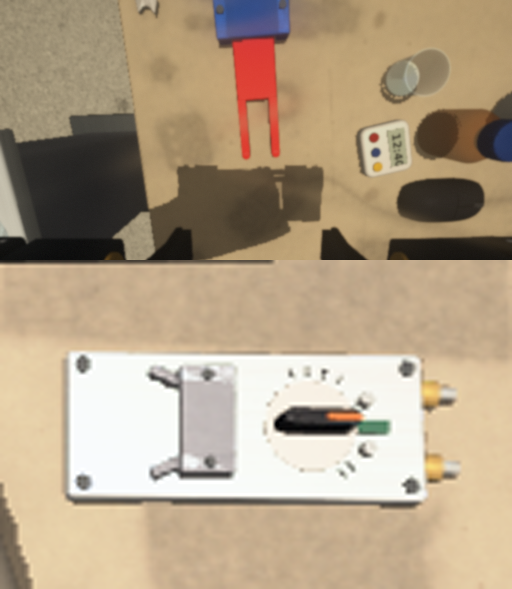

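The wrist view shows the lock from the dock mouth (row 40) to its tips at (246,157) and (275,155). The top crop shows the pointer at the green mark. Next I'll measure the lock pose and the knob angle.

```bash
cat > lock.py <<'E'
from h import *
def lockpose(c,s,box,z):
    C=cam(c,s); H,S,V=hsv(c["img"]); m=((H<8)|(H>172))&(S>150)&(V>70)
    k=np.zeros_like(m); k[box[1]:box[3],box[0]:box[2]]=1
    b=blobs(m&k,200)[0]; r=cv2.minAreaRect(b.astype(np.float32)); p=ray(C,cv2.boxPoints(r),z)[:,:2]
    return b,p,C
E
python3 - <<'E'
from lock import *; import pickle
np.set_printoptions(precision=4,suppress=True)
s,c,t=pickle.load(open("w2.pkl","rb"))
b,p,C=lockpose(c,s,(200,0,320,170),.018)
g=ray(C,b,.018)[:,:2]
# left/right edges of plate at several image rows
for row in range(42,160,8):
    x=b[np.abs(b[:,1]-row)<1][:,0]
    q=ray(C,[(x.min(),row),(x.max(),row)],.018)[:,:2]; print(row,q.mean(0),np.ptp(q[:,0]).round(4))
print("ymin",g[:,1].min(),"ymax",g[:,1].max())
H,S,V=hsv(c["img"]); m=(H>100)&(H<125)&(S>120);m[:, :200]=0;m[:,300:]=0
d=ray(C,blobs(m,100)[0],.029)[:,:2]; print("dock",d.min(0),d.max(0))
C=cam(t); H,S,V=hsv(t["img"])
def box(m): 
    k=np.zeros_like(m); k[185:225,335:385]=1; return m&k
for n,m,z in(("gr",(H>40)&(H<95)&(S>60),.03),("or",(H>3)&(H<22)&(S>140),.075),("blk",V<60,.075)):
    r=cv2.minAreaRect(blobs(box(m),4)[0].astype(np.float32)); print(n,ray(C,r[0],z)[0,:2],ray(C,cv2.boxPoints(r),z)[:,:2].tolist())
r=cv2.minAreaRect(blobs(box(m|((H>3)&(H<22)&(S>140))),4)[0].astype(np.float32)); print("bar",ray(C,r[0],.075)[0,:2],ray(C,cv2.boxPoints(r),z)[:,:2].tolist())
E
```

```text
42 [0.4741 0.2415] 0.0447
50 [0.4738 0.2336] 0.045
58 [0.474  0.2256] 0.0442
66 [0.4743 0.2174] 0.0434
74 [0.4745 0.2091] 0.0448
82 [0.4747 0.2008] 0.044
90 [0.4755 0.1922] 0.0443
98 [0.4752 0.1836] 0.0447
106 [0.4755 0.1748] 0.0438
114 [0.4763 0.1659] 0.0442
122 [0.4765 0.1569] 0.0433
130 [0.4768 0.1477] 0.0448
138 [0.4771 0.1384] 0.044
146 [0.4767 0.1289] 0.0443
154 [0.477  0.1193] 0.0435
ymin 0.1150526220828606 ymax 0.2458665642765659
dock [0.4355 0.2538] [0.5066 0.2793]
gr [ 0.5261 -0.278 ] [[0.5289553916383967, -0.2687546847372688], [0.5286714772468157, -0.28769228414708664], [0.5232072582047286, -0.2873155181152399], [0.523491091354661, -0.2683947878638079]]
or [ 0.526  -0.2454] [[0.5275023851344389, -0.23379975645056922], [0.527150982499877, -0.2572531612908879], [0.5245155477191177, -0.25707958284743576], [0.5248669002276292, -0.23363663709704352]]
blk [ 0.5224 -0.2244] [[0.5280489549939577, -0.1973204505831218], [0.5272290744292779, -0.25204112969276793], [0.5167013662960278, -0.2513570281162562], [0.5175207784555433, -0.19673382276257353]]
bar [ 0.5236 -0.227 ] [[0.5306868688813958, -0.19746743459967356], [0.5297887684493383, -0.25742689459008017], [0.5166233189956027, -0.25655977458384405], [0.5175207784555433, -0.19673382276257353]]
```

```bash
python3 -m crank '0 0 0 -0.041 1;0.2 0.01 0 0 1;0.2 0.01 0 0 1;0.2 0.01 0 0 1;0.017 0 0 0 1;0 0 0.2 0 1;0 0 0.2 0 1;0 0 0.2 0 1;0 0 0.2 0 1;0 0 0.1 0 1'
python3 -m crank '0 0 0.05 0 1;0 0 0.05 0 1;0 0 0.02 0 1;0 0 0 0 1;0 0 0 0 1'
```

```text
time: 8.25
ee_pos: [0.4744, 0.2125, 0.0257]
eef_rot: [0.699, 0.715, -0.002, 0.0]
ft_force: [0.4, 0.6, 0.9]
width: 0.0873
grip_force: 0.0
time: 8.75
ee_pos: [0.4757, 0.2159, 0.0054]
eef_rot: [0.698, 0.716, 0.001, 0.0]
ft_force: [0.1, -0.3, -0.4]
width: 0.0869
grip_force: 0.0
```

```bash
python3 -m crank '0 0 0.01 0 0.2;0 0 0 0 0;0 0 0 0 -0.5;0 0 0 0 -1;0 0 0 0 -1;0 0 0 0 -1;0 0 0 0 -1' 25
```

```text
time: 9.45
ee_pos: [0.4751, 0.2157, 0.0026]
eef_rot: [0.698, 0.716, 0.0, -0.0]
ft_force: [-0.3, -0.7, 0.7]
width: 0.0455
grip_force: 25.0
```

```bash
python3 -m crank '-0.05 0 0 0 -1;-0.1 0 0 0 -1;-0.1 0 0 0 -1;-0.1 0 0 0 -1;-0.07 0 0 0 -1;0 0 0 0 -1;0 0 0 0 -1' 40
python3 -m crank '0 0 -0.1 0 -1;0 0 -0.2 0 -1;0 0 -0.2 0 -1;0 0 -0.1 0 -1;0 0 0 0 -1;0 0 0 0 -1'
python3 - <<'E'
from bench import read_state, cams
from h import *
import pickle
s=read_state(); t=cams.camera("top");sd=cams.camera("side");c=cams.camera("wrist");pickle.dump((s,c,t,sd),open("w3.pkl","wb"))
print(s["time"],s["ee_pos"],s["eef_rot"],s["width"],s["ft_force"])
a=c["img"]; b=t["img"]
cv2.imwrite("pics/w3.png",np.hstack([a[:,:400],b[100:,100:450][:284].repeat(1,0) if 0 else cv2.resize(b[130:280,140:300],(400,384))]))
E
```

```text
time: 10.15
ee_pos: [0.4773, 0.1318, 0.0026]
eef_rot: [0.698, 0.716, 0.0, -0.0]
ft_force: [0.5, -1.1, 0.0]
width: 0.0455
grip_force: 40.0
time: 10.75
ee_pos: [0.4769, 0.1328, 0.1222]
eef_rot: [0.697, 0.717, 0.0, -0.0]
ft_force: [-0.1, -0.9, -1.1]
width: 0.0454
grip_force: 40.0
10.75 [0.47686498 0.13284337 0.12215635] [ 6.97272754e-01  7.16805817e-01  1.93230515e-04 -2.99010510e-04] 0.04540024751032003 [-0.12072742 -0.93043084 -1.1006176 ]
```

View pics/w3.png

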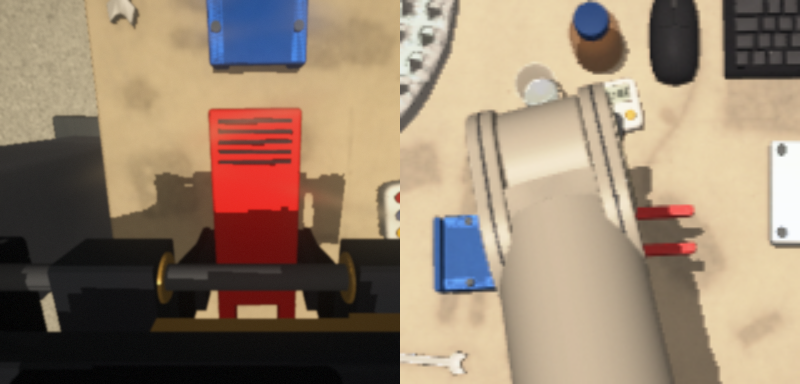

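The left view shows the lock held straight, with its tail edge at row 109. The right view shows the tines clear in front and both bystanders standing. I'll compute the lock-in-tool offset and refine the panel pose.

```bash
python3 - <<'E'
from lock import *; import pickle
np.set_printoptions(precision=4,suppress=True)
s,c,t,sd=pickle.load(open("w3.pkl","rb")); C=cam(c,s); zt=s["ee_pos"][2]+.0155
T=R.from_quat(s["eef_rot"]).as_matrix()
H,S,V=hsv(c["img"]); m=((H<8)|(H>172))&(S>150)&(V>70)
for row in (112,120,128,170,190,210,225):
    x=np.flatnonzero(m[row,180:330])+180; q=ray(C,[(x.min()-.5,row),(x.max()+.5,row)],zt)
    e=(q-s["ee_pos"])@T; print(row,e.mean(0)[:2],np.ptp(e[:,1]))
y0=np.flatnonzero(m[:,255]).min(); print("tail",y0,((ray(C,(255,y0-.5),zt)-s["ee_pos"])@T)[0])
d=pickle.load(open("c0.pkl","rb")); c=d["top"]; C=cam(c); H,S,V=hsv(c["img"])
w=(V>150)&(S<45)
up=[];lo=[]
for u in range(296,382):
    r=np.flatnonzero(w[180:235,u])+180; up.append((u,r.min()-.5)); lo.append((u,r.max()+.5))
for n,e in(("up",up),("lo",lo)):
    g=ray(C,e,.03)[:,:2]; l=cv2.fitLine(g.astype(np.float32),cv2.DIST_HUBER,0,.001,.001).ravel(); f=np.polyfit(g[:,1],g[:,0],1)
    print(n,np.degrees(np.arctan2(l[0],l[1])),"x at y=-.15,-.23:",l[2]+l[0]/l[1]*(-.15-l[3]),l[2]+l[0]/l[1]*(-.23-l[3]))
p=np.zeros_like(w); p[185:225,316:336]=1; p&=(V<175)&(V>90)&(S<40)
r=cv2.minAreaRect(blobs(p,20)[0].astype(np.float32)); print("portal",r,ray(C,cv2.boxPoints(r),.061)[:,:2].tolist(),ray(C,r[0],.061))
E
```

```text
112 [ 0.0767 -0.0015] 0.04454050712545435
120 [ 0.073  -0.0015] 0.04487296496149656
128 [ 0.0692 -0.0012] 0.044719022256165836
170 [ 0.0482 -0.0013] 0.045533939139967644
190 [ 0.0376 -0.0011] 0.04592118047248539
210 [ 0.0266 -0.0011] 0.04579171850647141
225 [ 0.018  -0.0011] 0.04542074532591742
tail 109 [ 0.0783 -0.0012 -0.0154]
up 1.8228521 x at y=-.15,-.23: 0.5835018 0.58095574
lo 1.7566948 x at y=-.15,-.23: 0.4746866 0.47223303Traceback (most recent call last):
  File "<stdin>", line 19, in <module>
IndexError: list index out of range
```

```bash
python3 -m crank '0 0 0 0.038 -1;-0.15 0.07 0 0 -1;-0.16 0.08 0 0 -1;-0.16 0.08 0 0 -1;-0.156 0.08 0 0 -1;0 0 0.15 0 -1;0 0 0.15 0 -1;0 0 0.1 0 -1;0 0 0 0 -1;0 0 0 0 -1'
cat > panel.py <<'E'
from bench import read_state
import numpy as np
s=read_state(); q=s["eef_rot"]; a=2*np.degrees(np.arctan2(q[1],q[0])); u=np.array([-.0314,-.9995]); v=np.array([.9995,-.0314])
d=np.array(s["ee_pos"][:2])-[.5275,-.231]; print("panel x,y mm",d@u*1e3,d@v*1e3,"z",s["ee_pos"][2]*1e3,"toolx deg",a,"(88.2)",s["ft_force"].round(1),s["time"])
E
python3 panel.py
```

```text
time: 11.9
ee_pos: [0.5347, 0.0041, 0.0423]
eef_rot: [0.719, 0.695, -0.001, -0.0]
ft_force: [0.9, 0.2, -1.0]
width: 0.0458
grip_force: 40.0
panel x,y mm -235.19788423623052 -0.192909507976177 z 42.317754177273 toolx deg 88.03668932205052 (88.2) [ 0.9  0.2 -1. ] 11.9
```

```bash
python3 -m crank '0 0 0.04 0 -1;0 0 0 0 -1;0 0 0 0 -1'; python3 panel.py; python3 - <<'E'
from bench import cams
import cv2,numpy as np
t=cams.camera("top")["img"][165:245,250:410]; s=cams.camera("side")["img"][110:200,190:300]
cv2.imwrite("pics/w4.png",np.vstack([cv2.resize(t,(560,280),interpolation=3),cv2.resize(s,(391,320),interpolation=3)[:, :391] if 0 else cv2.resize(s,(560,310),interpolation=3)]))
E
```

```text
time: 12.2
ee_pos: [0.5352, 0.0046, 0.0349]
eef_rot: [0.719, 0.695, 0.0, 0.0]
ft_force: [-0.2, -0.5, -1.7]
width: 0.0461
grip_force: 40.0
panel x,y mm -235.7389586069732 0.2656169457522177 z 34.885065962574444 toolx deg 88.06822531581263 (88.2) [-0.2 -0.5 -1.7] 12.2
```

View pics/w4.png

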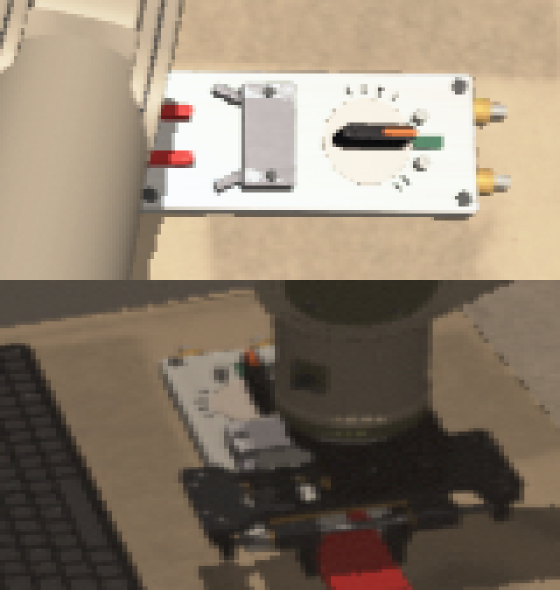

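The tines lie flat just over the deck's rear at crop (177,111) and (177,158), heading into the portal mouth between the cheeks. I'll check the lateral offset within this same view.

```bash
python3 - <<'E'
from bench import cams
from h import *; np.set_printoptions(precision=4,suppress=True)
t=cams.camera("top"); C=cam(t); im=t["img"]; H,S,V=hsv(im)
O=np.array([.5275,-.231]);u=np.array([-.0314,-.9995]); v=np.array([.9995,-.0314])
P=lambda uv,z:np.c_[(ray(C,uv,z)[:,:2]-O)@u,(ray(C,uv,z)[:,:2]-O)@v]*1e3
red=((H<8)|(H>172))&(S>120)&(V>70); red[:190]=0; red[220:]=0; red[:,:285]=0; red[:,320:]=0
for b in blobs(red,5): r=cv2.boundingRect(b); x,y,w,h=r; print("tine",r,P([(x+w/2-.5,y-.5),(x+w/2-.5,y+h-.5),(x+w,y+h/2)],.0497).tolist())
for col in (322,328,331):
    g=im[182:228,col].astype(int).mean(1); print(col,[(i+182,int(k)) for i,k in enumerate(g)])
w=(V>150)&(S<45)
for col in (340,):
    r=np.flatnonzero(w[180:235,col])+180; print("deck",P([(col,r.min()-.5),(col,r.max()+.5)],.03).tolist())
print("cheek/portal px->", P([(322,189),(322,219)],.061).tolist())
E
```

```text
tine (293, 208, 12, 4) [[-152.29691336772453, -13.058401688480403], [-152.33771419068347, -23.772516101607962], [-135.08394278544907, -19.476667928152658]]
tine (296, 195, 9, 4) [[-148.1577019889813, 22.093136410499444], [-148.20613134936548, 11.253998619923896], [-134.85051107678072, 15.533507422819067]]
322 [(182, 171), (183, 182), (184, 190), (185, 184), (186, 249), (187, 248), (188, 234), (189, 197), (190, 215), (191, 229), (192, 235), (193, 191), (194, 192), (195, 191), (196, 191), (197, 191), (198, 192), (199, 193), (200, 193), (201, 194), (202, 192), (203, 191), (204, 191), (205, 191), (206, 191), (207, 195), (208, 194), (209, 193), (210, 193), (211, 194), (212, 193), (213, 211), (214, 244), (215, 244), (216, 244), (217, 184), (218, 64), (219, 120), (220, 251), (221, 251), (222, 251), (223, 251), (224, 240), (225, 94), (226, 93), (227, 175)]
328 [(182, 171), (183, 182), (184, 188), (185, 176), (186, 249), (187, 248), (188, 216), (189, 244), (190, 176), (191, 145), (192, 224), (193, 191), (194, 191), (195, 191), (196, 189), (197, 188), (198, 188), (199, 189), (200, 191), (201, 
[... 362 characters left out ...]
168), (186, 248), (187, 248), (188, 214), (189, 226), (190, 232), (191, 229), (192, 213), (193, 208), (194, 189), (195, 191), (196, 192), (197, 190), (198, 188), (199, 188), (200, 188), (201, 188), (202, 190), (203, 189), (204, 189), (205, 190), (206, 188), (207, 188), (208, 188), (209, 189), (210, 191), (211, 190), (212, 188), (213, 182), (214, 184), (215, 188), (216, 191), (217, 189), (218, 61), (219, 120), (220, 251), (221, 250), (222, 251), (223, 250), (224, 242), (225, 96), (226, 92), (227, 176)]
deck [[-36.91936877514849, 52.470268732573615], [-39.27331209513174, -54.223722023136915]]
cheek/portal px-> [[-90.94147537165077, 35.792261372406514], [-92.07313537204789, -44.20919626464598]]
```

The tines and the deck have the same mid-line in this view (−0.9 mm each), so the lock is aligned. I'll advance now.

```bash
python3 -m crank '-0.05 0 0 0 -1;-0.08 0 0 0 -1;-0.08 0 0 0 -1;-0.05 0 0 0 -1;0 0 0 0 -1'; python3 panel.py
python3 -m crank '-0.08 0 0 0 -1;-0.08 0 0 0 -1;-0.07 0 0 0 -1;0 0 0 0 -1;0 0 0 0 -1'; python3 panel.py
```

```text
time: 12.85
ee_pos: [0.533, -0.0496, 0.0347]
eef_rot: [0.72, 0.694, -0.0, 0.0]
ft_force: [-0.4, 0.1, -1.5]
width: 0.0455
grip_force: 40.0
panel x,y mm -181.51250729817122 -0.17342399395777539 z 34.718283677704434 toolx deg 87.89844183181282 (88.2) [-0.4  0.1 -1.5] 12.85
time: 13.35
ee_pos: [0.5317, -0.093, 0.0344]
eef_rot: [0.719, 0.695, 0.0, -0.0]
ft_force: [0.1, 0.2, -1.0]
width: 0.0455
grip_force: 40.0
panel x,y mm -138.09790228237884 -0.13403756076271656 z 34.43152943998299 toolx deg 88.04833110804884 (88.2) [ 0.1  0.2 -1. ] 13.35
```

```bash
python3 -m crank '0 0 0.008 0 -1;0 0 0 0 -1;0 0 0 0 0.6;0 0 0 0 0.6;0 0 0 0 0.6;0 0 0 0 0.6'; python3 panel.py
python3 -m crank '0.1 0 -0.02 0 0.6;0.1 0 0 0 0.6;0.1 0 0 0 0.6;0.03 0 0 0 0.6;0 0 0.015 0 0.6;0 0 0 0 0.6'; python3 panel.py
python3 -m crank '0 0 0 0 -1;0 0 0 0 -1;0 0 0 0 -1;0 0 0 0 -1;0 0 0 0 -1' 15; python3 panel.py
```

```text
time: 13.95
ee_pos: [0.5317, -0.0934, 0.033]
eef_rot: [0.719, 0.695, 0.0, 0.0]
ft_force: [-0.3, -0.1, -0.1]
width: 0.0666
grip_force: 0.0
panel x,y mm -137.6146785538636 -0.08100995447471437 z 33.00780163431204 toolx deg 88.0610960467435 (88.2) [-0.3 -0.1 -0.1] 13.95
time: 14.55
ee_pos: [0.5336, -0.0285, 0.0336]
eef_rot: [0.719, 0.695, -0.0, 0.0]
ft_force: [-0.4, 0.5, 0.5]
width: 0.0699
grip_force: 0.0
panel x,y mm -202.55114028842272 -0.265848725246592 z 33.60828476305992 toolx deg 88.01869411642245 (88.2) [-0.4  0.5  0.5] 14.55
time: 15.05
ee_pos: [0.5339, -0.0278, 0.0339]
eef_rot: [0.719, 0.695, -0.0, 0.0]
ft_force: [-0.3, -0.9, -0.4]
width: 0.0459
grip_force: 15.0
panel x,y mm -203.32606964269195 -0.015878416026825062 z 33.948591041267505 toolx deg 88.04694824182366 (88.2) [-0.3 -0.9 -0.4] 15.05
```

```bash
python3 -m crank '-0.05 0 0 0 -1;-0.06 0 0 0 -1;-0.06 0 0 0 -1;-0.06 0 0 0 -1;-0.05 0 0 0 -1;0 0 0 0 -1' 15; python3 panel.py
python3 -m crank '-0.02 0 0 0 -1;-0.02 0 0 0 -1;-0.01 0 0 0 -1;0 0 0 0 -1'; python3 panel.py
```

```text
time: 15.65
ee_pos: [0.5316, -0.0859, 0.034]
eef_rot: [0.72, 0.694, -0.0, 0.0]
ft_force: [-0.9, -2.5, 3.3]
width: 0.0458
grip_force: 15.0
panel x,y mm -145.12628132088787 -0.4648405206798123 z 33.95988102847156 toolx deg 87.89347273317154 (88.2) [-0.9 -2.5  3.3] 15.65
time: 16.05
ee_pos: [0.5317, -0.0937, 0.034]
eef_rot: [0.719, 0.695, 0.0, 0.0]
ft_force: [-0.6, -0.7, 0.9]
width: 0.046
grip_force: 15.0
panel x,y mm -137.379710199509 -0.0789442654752672 z 33.961096843531706 toolx deg 88.06358279472545 (88.2) [-0.6 -0.7  0.9] 16.05
```

```bash
python3 -m crank '-0.01 0 0 0 -1;-0.005 0 0 0 -1;0 0 0 0 -1'; python3 panel.py
python3 -m crank '-0.005 0 0 0 -1;-0.005 0 0 0 -1;0 0 0 0 -1'; python3 panel.py
```

```text
time: 16.35
ee_pos: [0.5316, -0.0965, 0.034]
eef_rot: [0.719, 0.695, 0.0, 0.0]
ft_force: [0.8, 1.2, 2.1]
width: 0.0455
grip_force: 15.0
panel x,y mm -134.59235861773428 -0.09385421716071751 z 33.95162325926057 toolx deg 88.06479972277464 (88.2) [0.8 1.2 2.1] 16.35
time: 16.65
ee_pos: [0.5315, -0.0986, 0.0339]
eef_rot: [0.719, 0.695, 0.0, 0.0]
ft_force: [0.6, 0.9, 1.5]
width: 0.0458
grip_force: 15.0
panel x,y mm -132.46177192276303 -0.15616873281961924 z 33.947553007457444 toolx deg 88.0530651238262 (88.2) [0.6 0.9 1.5] 16.65
```

```bash
python3 -m crank '-0.005 0 0 0 -1;-0.005 0 0 0 -1;0 0 0 0 -1'; python3 panel.py; python3 - <<'E'
from bench import cams
from h import *
t=cams.camera("top"); C=cam(t); im=t["img"]; H,S,V=hsv(im)
O=np.array([.5275,-.231]);u=np.array([-.0314,-.9995]); v=np.array([.9995,-.0314])
P=lambda uv,z:np.c_[(ray(C,uv,z)[:,:2]-O)@u,(ray(C,uv,z)[:,:2]-O)@v]*1e3
red=((H<8)|(H>172))&(S>120)&(V>70); red[:190]=0; red[222:]=0; red[:,:331]=0; red[:,385:]=0
for b in blobs(red,5): x,y,w,h=cv2.boundingRect(b); print("tine",(x,y,w,h),P([(x+w-.5,y+h/2)],.048).tolist())
cv2.imwrite("pics/w5.png",cv2.resize(im[165:245,250:410],(800,400),interpolation=3))
E
```

```text
time: 16.95
ee_pos: [0.5315, -0.1002, 0.0339]
eef_rot: [0.719, 0.695, 0.0, -0.0]
ft_force: [-0.7, 3.7, 4.0]
width: 0.0456
grip_force: 15.0
panel x,y mm -130.90395373945177 -0.14079448060010366 z 33.9437925630581 toolx deg 88.07098346216539 (88.2) [-0.7  3.7  4. ] 16.95
tine (343, 209, 26, 5) [[33.676534007694364, -20.480335712945923]]
tine (350, 196, 19, 5) [[34.88878603187428, 14.559555712143126]]
```

View pics/w5.png

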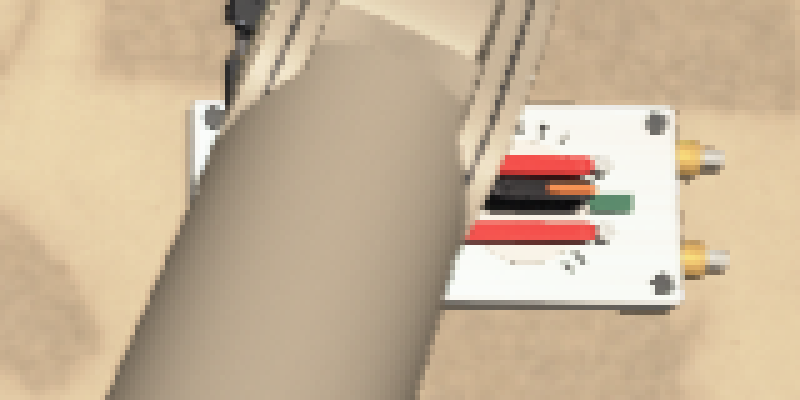

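The tines straddle the bar with their tips at the pins, at (597,166) and (600,233), and the contact force is starting to rise. It is home, so I'll release and retreat.

```bash
python3 -m crank '0 0 0 0 0.6;0 0 0 0 0.6;0 0 0 0 0.6;0 0 0 0 0.6;0 0 -0.05 0 0.6;0 0 -0.15 0 0.6;0 0 -0.2 0 0.6;0 0 -0.2 0 0.6;0 0 -0.2 0 0.6'
python3 -m crank '0.2 0 0 0 0.6;0.2 0 0 0 0.6;0.2 0 0 0 0.6;0.2 0 0 0 0.6;0 0 0 0 0.6;0 0 0 0 0.6;0 0 0 0 0.6'
python3 - <<'E'
from bench import cams
from h import *
t=cams.camera("top"); C=cam(t); im=t["img"]; H,S,V=hsv(im)
O=np.array([.5275,-.231]);u=np.array([-.0314,-.9995]); v=np.array([.9995,-.0314])
P=lambda uv,z:np.c_[(ray(C,uv,z)[:,:2]-O)@u,(ray(C,uv,z)[:,:2]-O)@v]*1e3
red=((H<8)|(H>172))&(S>120)&(V>70); red[:190]=0; red[222:]=0; red[:,:290]=0; red[:,385:]=0
for b in blobs(red,5): r=cv2.minAreaRect(b.astype(np.float32)); print("red",P(cv2.boxPoints(r),.048).round(1).tolist())
cv2.imwrite("pics/w6.png",cv2.resize(im[120:250,150:410],(800,400),interpolation=3))
E
```

```text
time: 17.9
ee_pos: [0.5309, -0.101, 0.1961]
eef_rot: [0.719, 0.695, -0.0, -0.0]
ft_force: [0.9, 0.2, 0.5]
width: 0.0695
grip_force: 0.0
time: 18.6
ee_pos: [0.5368, 0.0579, 0.1943]
eef_rot: [0.72, 0.694, 0.0, 0.0]
ft_force: [1.0, -0.7, -0.3]
width: 0.0694
grip_force: 0.0
red [[-54.4, 19.9], [33.8, 21.3], [32.2, -24.5], [-55.4, -26.0]]
red [[-145.3, 21.1], [-99.9, 21.8], [-100.4, -24.0], [-145.5, -24.8]]
```

View pics/w6.png

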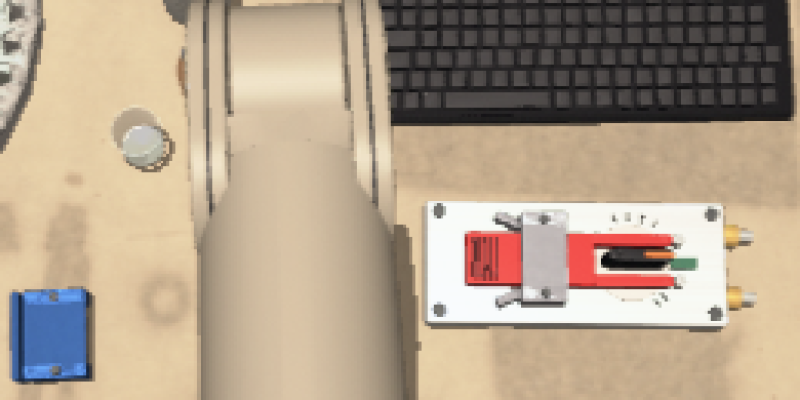

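The lock is home: its tail is at −145.5 mm (should be about −146), it sits centred under the portal, and its tips are at the pins (675,240) and (675,282). The pointer is at the green mark and the robot is clear.

```bash
python3 -c "
from bench import workorder; print(workorder.close_job())"
```

```text
the job is handed in; nothing more can be done
None
```

I turned the knob to the green mark, slid the lock fork fully home against the stop pins and backed the robot clear; the job is handed in at about 19 s, and the hand-in returned no verdict.

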